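Pack the long beeswax bar in the gift box

TASK

One pocket of the wooden tray holds the long beeswax bar: press its end over the finger well down so that the other end rocks up out of the pocket, then pluck it out by that raised end and lay it flat in the empty compartment of the open gift-box drawer, without dropping it. Then push the drawer fully home into its sleeve. Leave the short bars in their pockets and do not disturb the jars or the honey dipper.

Things in the scene. Friction and masses are not known exactly. Their poses are not given: they have to be found in the camera images.
- tray: fixed wooden tray, 136 (x) x 206 (y) x 52 mm high, left or right of the middle; origin at the centre of its underside, z up. Four like pockets side by side, centres at y = -75, -25, 25, 75, each 120 long (x -60 to 60) and 36 wide, between 14 mm walls whose tops (the rim) are at z = 52. The -x end wall is only 34 high (an open notch at each well end) and faces roughly to the robot
- tray_pivot (a point): on the tray, x 0, y 0, z 26 mm in its frame: middle of the shelf edge on which bars rock. In each pocket the floor on the +x side of this edge is a shelf at z = 26, on the -x side a deep finger well, floor at z = 6
- long_bar: beeswax bar 108 (x) x 32 (y) x 26 mm, 85 g; origin at centre of underside. Starts flat on a pocket's shelf, axes as the tray's, middle 4 mm to +x of the shelf edge, top flush with the rim: no grip. A few N down on its -x end (38 mm from the shelf edge; it sinks about 15 mm) rocks it some 22 degrees; let go, it stays so, +x end about 20 mm above the rim. All bars are of one wax; this is the longest
- short_bar1: short beeswax bar 80 (x) x 32 x 26 mm, same wax, flat in another pocket; origin at the centre of its underside. Leave in place
- short_bar2: as short_bar1
- short_bar3: as short_bar1
- gift_box: fixed cardboard sleeve on the other side from the tray, 123 deep (x 18 to 141 mm), 216 wide (y -108 to 108), 56 high; origin on the table, 18 mm to -x of the sleeve's open front, z up, +x into the sleeve. Its drawer slides out to -x, roughly towards the robot
- gift_drawer (a joint): how far the drawer is pulled out, m: 0 = home, front panel flush with the sleeve's front; at most 0.118; starts at 0.098 to 0.115. Friction about 1.5 N, stays where it is left
- drawer_floor (a point): centre of the floor of the drawer's empty compartment, moves with it; axes as gift_box, y -28 mm there. Clear 108 (x) x 140 (y); floor 8 mm above the table, front panel (5 thick) reaches 50, other walls 38. Out by q, the first q - 5 mm behind the front panel are clear of the sleeve, which passes things up to 45 mm above this floor. Beyond the +y wall a small jar is fixed in the drawer
- drawer_front (a point): centre of the outer face of the drawer's front panel (206 wide, 46 high, its lower edge 4 mm above the table); moves with the drawer; push it along +x of the gift box
- jar_mid: honey jar, 54 diameter, 85 mm high, standing between tray and gift box; origin at the centre of its underside
- jar_near: as jar_mid, standing nearer the robot
- jar_left: honey jar, 68 diameter, 110 mm high, at the back left; origin at the centre of its underside
- jar_right: as jar_left, at the back right
- honey_dipper: wooden honey dipper 155 mm long, 32 mm high, lying along its x at the left side; origin on the table under it
Not all that is in view belongs to the job. What is shaped like the long_bar but red is not meant.

How it is judged:
On the way, in this order (a step that is already met when the one before it is completed fails the run):
1. the long bar is rocked up, far end raised, in its pocket (angle between long_bar's own x axis and vertical below 1.3 rad and distance between long_bar and tray below 0.1 m), for 0.2 s.
2. the long bar lies flat in the open drawer's empty compartment, let go (angle between long_bar's own x axis and vertical between 1.47 and 1.67 rad and x of long_bar in the frame of drawer_floor between -0.05 and 0.05 m and y of long_bar in the frame of drawer_floor between -0.05 and 0.05 m and z of long_bar in the frame of drawer_floor between -0.006 and 0.022 m and value of joint gift_drawer above 0.05 m and contact force between the fingers and long_bar below 0.05 N and linear speed of long_bar below 0.03 m/s), for 0.2 s.
At the end, for the whole second after the job is handed in: the drawer is home (within 6 mm of flush) with the long bar at rest in its compartment, lying flat (within 0.1 rad of level); the short bars are within 12 mm of where they began and the jars and dipper within 30 mm (angle between long_bar's own x axis and vertical between 1.47 and 1.67 rad and x of long_bar in the frame of drawer_floor between -0.05 and 0.05 m and y of long_bar in the frame of drawer_floor between -0.05 and 0.05 m and z of long_bar in the frame of drawer_floor between -0.006 and 0.022 m and value of joint gift_drawer below 0.006 m and linear speed of long_bar below 0.02 m/s and distance of each of short_bar1, short_bar2, short_bar3 from where it was at the start of the episode below 0.012 m and distance of each of jar_mid, jar_near, jar_left, jar_right, honey_dipper from where it was at the start of the episode below 0.03 m); the robot touches nothing.
It fails at once if a short bar is moved by more than 12 mm (distance of any of short_bar1, short_bar2, short_bar3 from where it was at the start of the episode above 0.012 m).
It fails at once if a jar or the honey dipper is moved by more than 30 mm (distance of any of jar_mid, jar_near, jar_left, jar_right, honey_dipper from where it was at the start of the episode above 0.03 m).
It fails at once if the long bar is dropped (falls freely faster than 0.9 m/s, about 4 cm) (linear speed of long_bar above 0.9 m/s and contact force between the fingers and long_bar below 0.05 N).
It also fails if it takes over 64 s, if anything falls off the work surface, if the arm or the gripper's body presses on something with over 40 N, if the wrist force passes 120 N, or if a joint passes its speed limit or range.

ROBOT

A 6-joint arm with a two-finger parallel gripper is mounted at the origin on the work surface. World frame = base frame: x ahead of the robot, y to its left, z up, the work surface at z = 0. Lengths are in m, angles in rad, forces in N, time in s.
With the tool pointing down it reaches from about 0.375 to 0.975 m from the base axis. Payload 3.8 kg.
Tool frame: the origin (TCP) lies midway between the tips of the shut fingers; the grasp point (between the pads) lies 19 mm behind it; z points along the fingers, y is the line along which they close (so a half turn about z gives the same grasp; the last joint's range is limited). The gripper opens to 85 mm and grips with 20 to 120 N. Pads are 22 mm wide; open, the fingers measure 114 mm over their backs; the gripper's body (76 mm by 85 mm) begins 54 mm behind the grasp point. The pads swing forward as they close: fully open they stand 13 mm farther back than shut.
Start: joints at [-1.146, 0.264, 1.604, -0, 1.274, -0.037], TCP at [0.301, -0.604, 0.231] pointing down, gripper open.
Joint ranges: [-2.63, 2.63], [-0.94, 2.18], [0.31, 2.57], [-1.31, 4.45], [0, 2.66], [-2.55, 2.55]. Speed limits (rad/s): [2.57, 2.57, 3.14, 3.14, 3.14, 3.14].

INTERFACE

Orientations are given as a 3x3 rotation matrix whose columns are the frame's x, y, z axes.
In Python, from cell import manip, eyes gives the robot as it stands.
- The arm moves only by the tool apply_moves, never from a script. Its argument "commands" is a list of rows, each an object with "delta_pos": the shift along the tool's x, y, z in cm, a list of three; "dr": the turn, a rotation vector about the tool's x, y, z in degrees, a list of three; "grip": the finger opening in cm, from 0 to 8.54. In form: [{"delta_pos": [dx, dy, dz], "dr": [ax, ay, az], "grip": grip}, ...]. A call has 1 to 12 rows; each row shifts and turns the commanded pose from where the row before left it, along the tool's axes as they then stand; what a row does not reach is not made up. A row lasts 1/8 s, in which the tool goes at most 62.5 mm and 10.7 degrees, less where a joint would pass 70% of its speed; a pose out of reach is approached as far as the arm can. A call is refused whole if a number of a shift passes 6.25 or a number of a turn 10.7, either way. A call with a gripper value outside its range is refused whole. The fingers move at their own pace and stop on an object; "squeeze" is the grip in N (left out, the last holds). Time passes only in rows, so rows that do not move let the fingers close. It gives the time, the measured TCP pose, the force, the opening and the grip force at its end, in the units of the state.
- manip.observe(): the state, without advancing time (a new reading comes with each control period).
- eyes.grab_frame(name): name is "scene" or "top" or "wrist"; returns (picture, depth): 384x512x3 uint8, red, green, blue; 384x512 float32, m along the optical axis (not along the pixel's ray), 0 where there is no reading.
- eyes.calibration(name): a dict with "K" (3x3 intrinsics, pixels), "R" (3x3) and "t" (3): a world point X has camera coordinates R X + t; the wrist camera has in their place "tool_from_camera" (4x4, takes a point from camera to tool coordinates, whose origin is the TCP and whose axes are the flange's). Camera axes: x right, y down, z forward; pixel columns grow to the right and rows downward; lengths in m; the calibration is good to about 2 mm. A picture is of the moment at which its call begins: read the wrist's pose just before it. calibration takes no time and is no camera call.
- manip.job_done(): hands the job in; it is judged then, once.
The state is a dict: "clock": time; "q": joint angles; "dq": joint speeds; "joint_torque": joint torques, N m; "eef_pos": TCP position; "orientation": TCP orientation; "force": force on the tool from outside, world axes, zero at the start; "moment": the same for the moment, N m; "finger_gap": finger opening in m; "finger_force": force on a finger pad.
Only numpy, scipy, OpenCV 4.12 (cv2) and the standard library are available. Lean on these libraries where they do the work, as an engineer would, in place of code of your own. Each camera call takes 0.05 s, during which the arm holds its last target. There are 200 camera calls.

## Working session

There is one attempt and no reset: what is moved stays moved. The work goes in short steps, Python scripts to look and compute and a tool call to move; the robot and the scene stay as the last step left them, time stands still between calls to the robot, and variables do not carry over. Pictures are saved under pics/ and viewed, at most 10 in all, crops included, and the job is handed in when it is done.

Besides the shell and the picture viewer there is one more tool, called after "Call:" as a command line: name --argument value ..., lists and objects as JSON in quotes. apply_moves: Moves the arm, as the interface text tells. Its arguments: {"type":"object","properties":{"commands":{"type":"array","items":{"type":"object","properties":{"delta_pos":{"type":"array","items":{"type":"number"}},"dr":{"type":"array","items":{"type":"number"}},"grip":{"type":"number"}}}},"squeeze":{"type":"number"}},"required":["commands"]}

```bash
mkdir -p pics; python3 - <<'E'
from cell import manip, eyes
import cv2,numpy as np
for n in("scene","top"):
    p,d=eyes.grab_frame(n);c=eyes.calibration(n)
    np.savez(n+".npz",p=p,d=d,**c)
    cv2.imwrite(f"pics/{n}.png",cv2.resize(p[:,:,::-1],(800,600)))
    print(n,c)
s=manip.observe();print({k:np.round(s[k],3) for k in s})
E
```

```text
scene {'K': array([[434.55147044,   0.        , 252.82395349],
       [  0.        , 434.55147044, 189.30450439],
       [  0.        ,   0.        ,   1.        ]]), 'R': array([[-0.5682923 ,  0.82257002, -0.02055303],
       [ 0.49272362,  0.32019263, -0.80913541],
       [-0.6589896 , -0.46995238, -0.58726268]]), 't': array([ 0.25246435, -0.26763432,  1.92658116])}
top {'K': array([[480.64047279,   0.        , 253.77770252],
       [  0.        , 480.64047279, 189.1216277 ],
       [  0.        ,   0.        ,   1.        ]]), 'R': array([[ 0.02460383, -0.9996925 ,  0.00309144],
       [-0.98206062, -0.02474795, -0.18693445],
       [ 0.18695347,  0.00156333, -0.98236753]]), 't': array([0.08999354, 0.57134036, 1.23720854])}
{'clock': np.float64(0.1), 'q': array([-1.146,  0.265,  1.605,  0.   ,  1.274, -0.037]), 'dq': array([ 0.   , -0.002, -0.003, -0.   ,  0.001, -0.003]), 'joint_torque': array([ 1.0000e-03, -5.1671e+01, -3.6859e+01, -0.0000e+00,  6.0000e-03,
        0.0000e+00]), 'eef_pos': array([ 0.3  , -0.604,  0.23 ]), 'orientation': array([[ 0.895,  0.446, -0.001],
       [ 0.446, -0.895,  0.002],
       [ 0.   , -0.002, -1.   ]]), 'force': array([0.291, 0.318, 0.487]), 'moment': array([ 0.023, -0.016,  0.054]), 'finger_force': np.float64(0.0), 'finger_gap': np.float64(0.085)}
```

View pics/top.png

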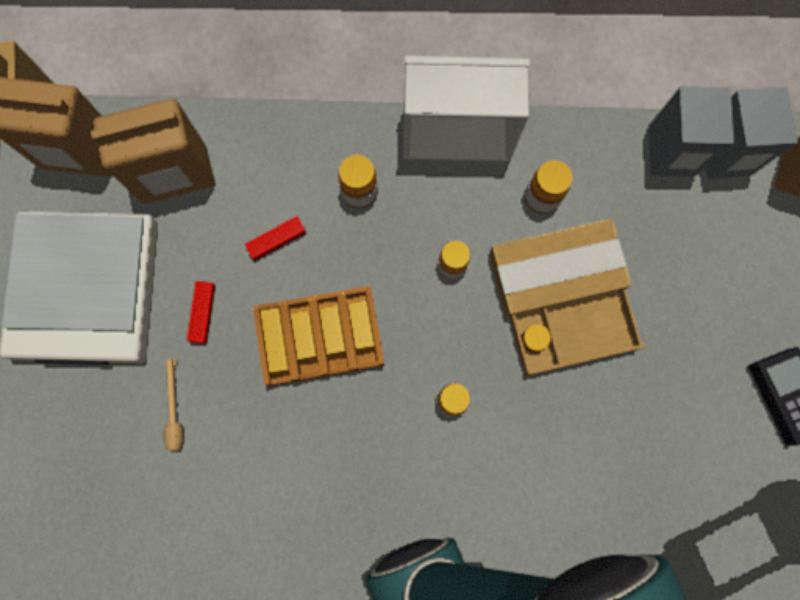

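View pics/scene.png

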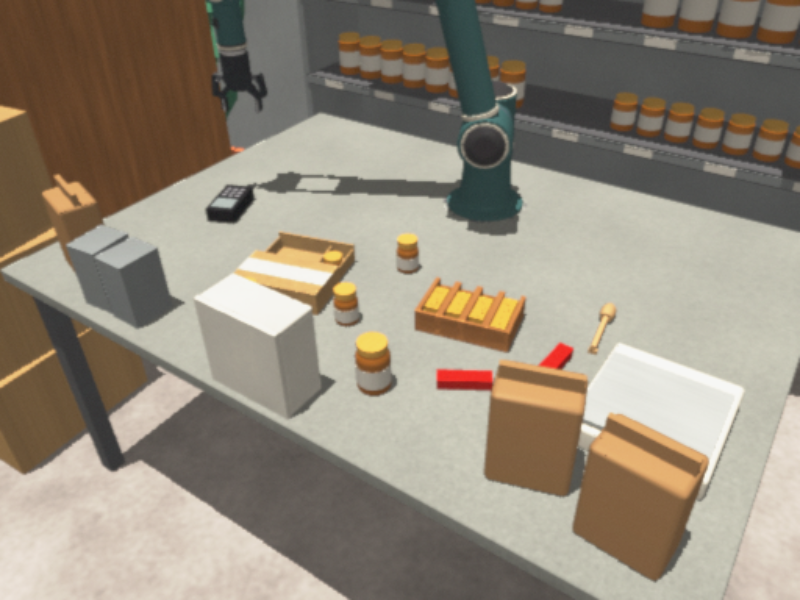

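The top view shows the tray on the left (255–383, 288–385) with the long bar in its leftmost pocket (275, 340). The drawer is open on the right (515–642, 290–375). I'll enlarge both.

```bash
python3 - <<'E'
import cv2,numpy as np
p=np.load("top.npz")["p"][:,:,::-1]
a=p[178:253,155:255]; b=p[135:247,305:420]
a=cv2.resize(a,None,fx=7,fy=7,interpolation=cv2.INTER_CUBIC);b=cv2.resize(b,None,fx=5,fy=5,interpolation=cv2.INTER_CUBIC)
cv2.imwrite("pics/a.png",a);cv2.imwrite("pics/b.png",b)
E
```

```text
(no output)
```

View pics/a.png

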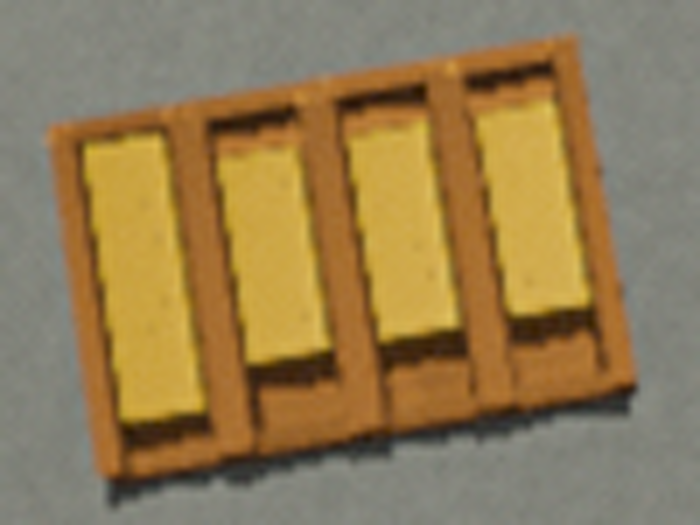

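View pics/b.png

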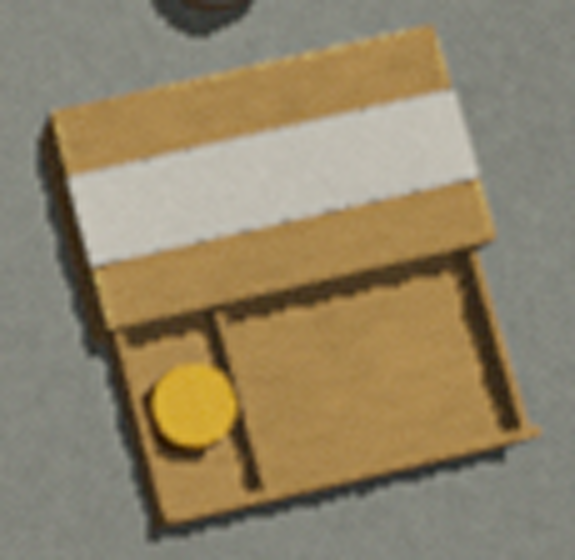

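```bash
cat > h.py <<'E'
import numpy as np
def unproj(c,uv,z):
    r=np.linalg.inv(c["K"])@np.array([uv[0],uv[1],1.]);R,t=c["R"],c["t"]
    o=-R.T@t; d=R.T@r
    return o+d*(z-o[2])/d[2]
E
python3 - <<'E'
from h import *
c=np.load("top.npz")
def f(pts,s,o,z): return [unproj(c,((x+.5)/s-.5+o[0],(y+.5)/s-.5+o[1]),z) for x,y in pts]
def show(n,P):
    P=np.array(P);print(n,np.round(P,4).tolist(),"c",P.mean(0).round(4))
    e=P[1]-P[0];print("  yaw of -y edge->",np.degrees(np.arctan2(e[0],-e[1])).round(2))
    for i in range(len(P)):print("  len",np.linalg.norm(P[i]-P[(i+1)%len(P)]).round(4))
show("bar",f([(82,145),(163,135),(206,415),(120,425)],7,(155,178),.052))
show("tray",f([(50,132),(578,38),(636,388),(105,478)],7,(155,178),.052))
show("short1",f([(217,155),(298,147),(332,352),(247,365)],7,(155,178),.052))
show("sleeve",f([(50,113),(435,27),(495,243),(110,328)],5,(305,135),.056))
show("front",f([(165,525),(540,432)],5,(305,135),.05))
d=c["d"];
for (x,y),s,o in [((145,280),7,(155,178)),((300,70),5,(305,135)),((360,370),5,(305,135))]:
    u,v=(x+.5)/s-.5+o[0],(y+.5)/s-.5+o[1];z=d[int(round(v)),int(round(u))]
    X=c["R"].T@(z*np.linalg.inv(c["K"])@[u,v,1]-c["t"]);print("depth pt",X.round(4))
for n,uv in(("near",(455,400)),("mid",(456,253))):print(n,unproj(c,(uv[0]*.64,uv[1]*.64),.085).round(3))
E
```

```text
bar [[0.5384, 0.3378, 0.052], [0.543, 0.3071, 0.052], [0.4364, 0.2851, 0.052], [0.4319, 0.3173, 0.052]] c [0.4874 0.3118 0.052 ]
  yaw of -y edge-> 8.61
  len 0.0311
  len 0.1088
  len 0.0325
  len 0.1085
tray [[0.5431, 0.3504, 0.052], [0.5849, 0.1494, 0.052], [0.4507, 0.1234, 0.052], [0.4119, 0.3218, 0.052]] c [0.4976 0.2362 0.052 ]
  yaw of -y edge-> 11.75
  len 0.2052
  len 0.1368
  len 0.2022
  len 0.1343
short1 [[0.5358, 0.286, 0.052], [0.5397, 0.2552, 0.052], [0.4614, 0.2387, 0.052], [0.4557, 0.2706, 0.052]] c [0.4981 0.2626 0.052 ]
  yaw of -y edge-> 7.17
  len 0.0311
  len 0.08
  len 0.0324
  len 0.0816
sleeve [[0.6609, -0.0588, 0.056], [0.7148, -0.2695, 0.056], [0.5949, -0.2983, 0.056], [0.5433, -0.091, 0.056]] c [ 0.6285 -0.1794  0.056 ]
  yaw of -y edge-> 14.35
  len 0.2175
  len 0.1234
  len 0.2137
  len 0.1219
front [[0.4395, -0.1206, 0.05], [0.4939, -0.3207, 0.05]] c [ 0.4667 -0.2207  0.05  ]
  yaw of -y edge-> 15.21
  len 0.2074
  len 0.2074
depth pt [0.4874 0.3113 0.0492]
depth pt [ 0.6898 -0.1962  0.0515]
depth pt [ 0.5315 -0.2366  0.0074]
near [0.392 0.004 0.085]
mid [0.639 0.005 0.085]
```

The corner fits give these poses:
- Tray yaw is about 11.5°, and the long bar's centre is at (0.487, 0.312).
- Gift box yaw is about 14.3°, with the drawer out about 0.1 m.

I'll move towards the tray with the fingers shut.

Call:
apply_moves --commands '[{"delta_pos": [3.3,-4.7,0],"dr": [0,0,0],"grip": 0},{"delta_pos": [3.3,-4.7,0],"dr": [0,0,0],"grip": 0},{"delta_pos": [3.3,-4.7,0],"dr": [0,0,0],"grip": 0},{"delta_pos": [3.3,-4.7,0],"dr": [0,0,0],"grip": 0},{"delta_pos": [3.3,-4.7,0],"dr": [0,0,0],"grip": 0},{"delta_pos": [3.3,-4.7,0],"dr": [0,0,0],"grip": 0},{"delta_pos": [3.3,-4.7,0],"dr": [0,0,0],"grip": 0},{"delta_pos": [3.3,-4.7,0],"dr": [0,0,0],"grip": 0}]'

```text
clock: 1.1
eef_pos: [0.3692, -0.1482, 0.231]
orientation: [[0.896, 0.445, 0.0], [0.445, -0.896, 0.0], [0.0, -0.0, -1.0]]
force: [0.7, 0.4, -0.3]
finger_gap: -0.0002
finger_force: 0.0
```

Call:
apply_moves --commands '[{"delta_pos": [3.3,-4.7,0],"dr": [0,0,0],"grip": 0},{"delta_pos": [3.3,-4.7,0],"dr": [0,0,0],"grip": 0},{"delta_pos": [3.3,-4.7,0],"dr": [0,0,0],"grip": 0},{"delta_pos": [3.3,-4.7,0],"dr": [0,0,0],"grip": 0},{"delta_pos": [3.3,-4.7,0],"dr": [0,0,0],"grip": 0},{"delta_pos": [3.3,-4.7,0],"dr": [0,0,0],"grip": 0},{"delta_pos": [3.3,-4.7,0],"dr": [0,0,0],"grip": 0},{"delta_pos": [3.3,-4.7,0],"dr": [0,0,0],"grip": 0},{"delta_pos": [0,0,0],"dr": [0,0,0],"grip": 0}]'

```text
clock: 2.22
eef_pos: [0.4381, 0.3074, 0.2305]
orientation: [[0.893, 0.449, -0.001], [0.449, -0.893, 0.0], [-0.001, -0.001, -1.0]]
force: [0.8, -0.8, -0.4]
finger_gap: -0.0003
finger_force: 0.0
```

Call:
apply_moves --commands '[{"delta_pos": [0,0,0],"dr": [0,0,-9.4],"grip": 0},{"delta_pos": [0,0,0],"dr": [0,0,-9.4],"grip": 0},{"delta_pos": [0,0,0],"dr": [0,0,-9.4],"grip": 0},{"delta_pos": [0,0,0],"dr": [0,0,-9.4],"grip": 0},{"delta_pos": [0,0,0],"dr": [0,0,-9.4],"grip": 0},{"delta_pos": [0,0,0],"dr": [0,0,-9.4],"grip": 0},{"delta_pos": [0,0,0],"dr": [0,0,-9.4],"grip": 0},{"delta_pos": [0,0,0],"dr": [0,0,-9.4],"grip": 0},{"delta_pos": [0,0,0],"dr": [0,0,0],"grip": 0}]'

```text
clock: 3.35
eef_pos: [0.4381, 0.303, 0.231]
orientation: [[-0.2, 0.98, -0.001], [0.98, 0.2, -0.001], [-0.001, -0.001, -1.0]]
force: [-0.6, 0.6, -0.1]
finger_gap: 0.0002
finger_force: 0.0
```

Call:
apply_moves --commands '[{"delta_pos": [0,0,5],"grip": 0},{"delta_pos": [0,0,5],"grip": 0},{"delta_pos": [0,0,5],"grip": 0},{"delta_pos": [0,0,2],"grip": 0},{"delta_pos": [0,0,0.5],"grip": 0},{"delta_pos": [0,0,0.4],"grip": 0},{"delta_pos": [0,0,0.4],"grip": 0},{"delta_pos": [0,0,0],"grip": 0}]'

```text
invalid input
```

Call:
apply_moves --commands '[{"delta_pos": [0,0,0.3],"grip": 0},{"delta_pos": [0,0,0.2],"grip": 0}]'

```text
invalid input
```

Call:
apply_moves --commands '[{"delta_pos": [0,0,5],"dr": [0,0,0],"grip": 0},{"delta_pos": [0,0,5],"dr": [0,0,0],"grip": 0},{"delta_pos": [0,0,5],"dr": [0,0,0],"grip": 0},{"delta_pos": [0,0,2],"dr": [0,0,0],"grip": 0},{"delta_pos": [0,0,0.5],"dr": [0,0,0],"grip": 0},{"delta_pos": [0,0,0.4],"dr": [0,0,0],"grip": 0},{"delta_pos": [0,0,0.4],"dr": [0,0,0],"grip": 0},{"delta_pos": [0,0,0],"dr": [0,0,0],"grip": 0}]'

```text
clock: 4.35
eef_pos: [0.4389, 0.3045, 0.049]
orientation: [[-0.202, 0.979, 0.001], [0.979, 0.202, 0.001], [0.0, 0.001, -1.0]]
force: [-0.5, -0.5, -0.6]
finger_gap: -0.0001
finger_force: 0.0
```

Call:
apply_moves --commands '[{"delta_pos": [0,0,0.3],"dr": [0,0,0],"grip": 0},{"delta_pos": [0,0,0.2],"dr": [0,0,0],"grip": 0}]'

```text
clock: 4.6
eef_pos: [0.4385, 0.3043, 0.0434]
orientation: [[-0.202, 0.979, 0.0], [0.979, 0.202, 0.0], [0.0, 0.0, -1.0]]
force: [-0.5, -0.4, 0.3]
finger_gap: -0.0001
finger_force: 0.0
```

Call:
apply_moves --commands '[{"delta_pos": [0,0,0.2],"dr": [0,0,0],"grip": 0},{"delta_pos": [0,0,0.2],"dr": [0,0,0],"grip": 0}]'

```text
clock: 4.85
eef_pos: [0.4384, 0.3042, 0.0391]
orientation: [[-0.202, 0.979, -0.0], [0.979, 0.202, -0.0], [-0.0, -0.0, -1.0]]
force: [0.6, -0.2, 0.4]
finger_gap: 0.0003
finger_force: 0.0
```

```bash
python3 - <<'E'
from cell import manip, eyes
import cv2,numpy as np
p,d=eyes.grab_frame("scene")
np.savez("s2.npz",p=p,d=d)
cv2.imwrite("pics/s2.png",cv2.resize(p[140:240,250:370,::-1],None,fx=6,fy=6,interpolation=cv2.INTER_CUBIC)[:600])
E
```

```text
(no output)
```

View pics/s2.png

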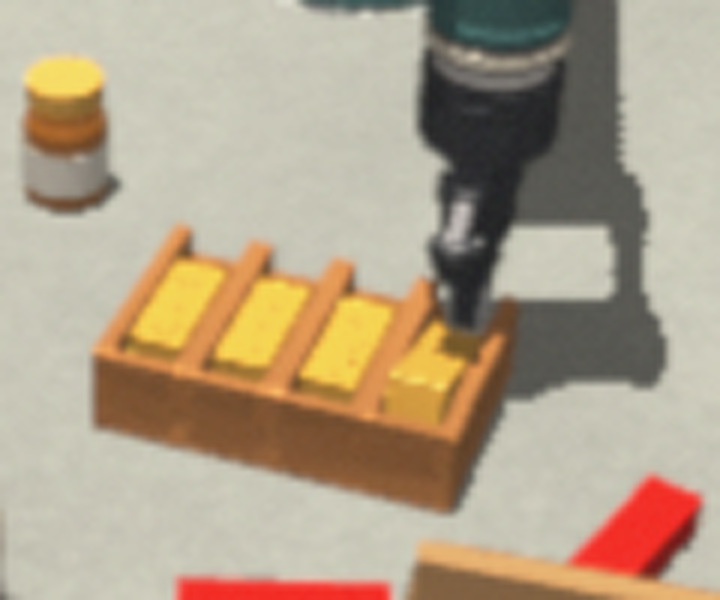

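The long bar's far end (430, 380) is rising out of its pocket. I'll press a bit further.

Call:
apply_moves --commands '[{"delta_pos": [0,0,0.15],"dr": [0,0,0],"grip": 0},{"delta_pos": [0,0,0.15],"dr": [0,0,0],"grip": 0}]'

```text
clock: 5.15
eef_pos: [0.4384, 0.3042, 0.0362]
orientation: [[-0.202, 0.979, 0.0], [0.979, 0.202, 0.0], [0.0, 0.0, -1.0]]
force: [0.3, 0.3, 0.4]
finger_gap: 0.0004
finger_force: 0.0
```

Call:
apply_moves --commands '[{"delta_pos": [0,0,0.15],"dr": [0,0,0],"grip": 0},{"delta_pos": [0,0,0],"dr": [0,0,0],"grip": 0}]'

```text
clock: 5.4
eef_pos: [0.4385, 0.3044, 0.0353]
orientation: [[-0.202, 0.979, 0.0], [0.979, 0.202, 0.0], [0.0, 0.0, -1.0]]
force: [-2.2, -0.0, 4.3]
finger_gap: -0.0001
finger_force: 2.1
```

Call:
apply_moves --commands '[{"delta_pos": [0,0,-3],"dr": [0,0,0],"grip": 0},{"delta_pos": [0,0,-6],"dr": [0,0,0],"grip": 5},{"delta_pos": [0,0,-6],"dr": [0,0,0],"grip": 5},{"delta_pos": [-0.15,4.1,0],"dr": [0,0,-9],"grip": 5},{"delta_pos": [0,0,0],"dr": [0,0,-9],"grip": 5},{"delta_pos": [0,0,0],"dr": [0,0,-9],"grip": 5},{"delta_pos": [0,0,0],"dr": [0,0,-9],"grip": 5},{"delta_pos": [0,0,0],"dr": [0,0,-9],"grip": 5},{"delta_pos": [0,0,0],"dr": [0,0,-9],"grip": 5},{"delta_pos": [0,0,0],"dr": [0,0,-9],"grip": 5},{"delta_pos": [0,0,0],"dr": [0,0,-9],"grip": 5},{"delta_pos": [0,0,0],"dr": [0,0,-9],"grip": 5}]'

```text
clock: 6.9
eef_pos: [0.4787, 0.3109, 0.1845]
orientation: [[-0.999, -0.052, -0.0], [-0.052, 0.999, -0.0], [0.0, -0.0, -1.0]]
force: [0.1, 0.4, -0.2]
finger_gap: 0.0495
finger_force: 0.0
```

Call:
apply_moves --commands '[{"delta_pos": [0,0,0],"dr": [0,0,-9],"grip": 5},{"delta_pos": [0,0,0],"dr": [0,0,0],"grip": 5}]'

```text
clock: 7.15
eef_pos: [0.4788, 0.3109, 0.1845]
orientation: [[-0.98, -0.2, -0.0], [-0.2, 0.98, -0.0], [0.0, -0.0, -1.0]]
force: [-0.1, 0.3, 1.7]
finger_gap: 0.0498
finger_force: 0.0
```

```bash
python3 - <<'E'
from cell import manip, eyes
import cv2,numpy as np
s=manip.observe()
p,d=eyes.grab_frame("wrist");c=eyes.calibration("wrist")
np.savez("w1.npz",p=p,d=d,pos=s["eef_pos"],ori=s["orientation"],**c)
cv2.imwrite("pics/w1.png",cv2.resize(p[:,:,::-1],(800,600)))
print(s["eef_pos"],s["orientation"],s["finger_gap"])
print(c)
E
```

```text
[0.47875173 0.31094069 0.18454185] [[-9.79701369e-01 -2.00462450e-01 -1.84627311e-04]
 [-2.00462426e-01  9.79701381e-01 -1.40263064e-04]
 [ 2.08997109e-04 -1.00405077e-04 -9.99999973e-01]] 0.049773002494524814
{'K': array([[277.53866271,   0.        , 251.00615474],
       [  0.        , 277.53866271, 191.55376171],
       [  0.        ,   0.        ,   1.        ]]), 'tool_from_camera': array([[ 2.20791247e-04, -9.62864943e-01, -2.69983430e-01,
         6.84100266e-02],
       [ 9.99999966e-01,  2.50339809e-04, -7.50127031e-05,
         3.59867573e-04],
       [ 1.39814702e-04, -2.69983404e-01,  9.62864966e-01,
        -1.43985938e-01],
       [ 0.00000000e+00,  0.00000000e+00,  0.00000000e+00,
         1.00000000e+00]])}
```

View pics/w1.png

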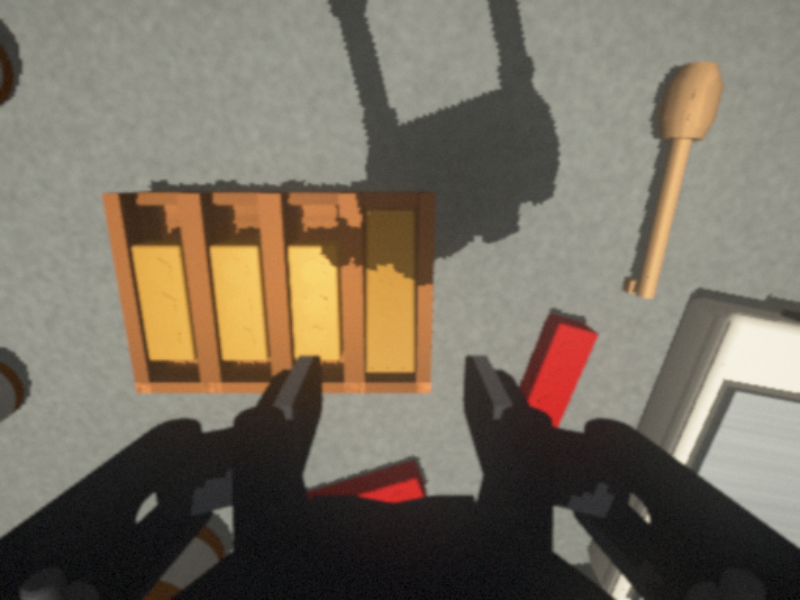

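The wrist view shows the long bar at (365–415, 210–375) between the fingers. I'll check from the depth whether it is still tilted.

```bash
cat >> h.py <<'E'
def wrist_pt(w,u,v):
    d=w["d"][int(round(v)),int(round(u))]
    x=np.append(d*(np.linalg.inv(w["K"])@[u,v,1]),1)
    return w["ori"]@(w["tool_from_camera"]@x)[:3]+w["pos"]
def tray(X):
    c,s=np.cos(np.radians(11.5)),np.sin(np.radians(11.5))
    a=X[0]-.4984;b=X[1]-.2375
    return np.array([c*a+s*b,-s*a+c*b,X[2]])*1000
E
python3 - <<'E'
from h import *
w=np.load("w1.npz")
for v in (205,215,240,270,300,330,360,368,378,385):print(v,tray(wrist_pt(w,390*.64,v*.64)).round(1))
for u in (355,362,370,390,410,416,425):print(u,tray(wrist_pt(w,u*.64,330*.64)).round(1))
for u,v in((120,250),(425,250),(210,388),(425,388),(150,388)):print(u,v,tray(wrist_pt(w,u*.64,v*.64)).round(1))
E
```

```text
205 [-53.9  74.5   6.2]
215 [-48.9  74.7  32.4]
240 [-33.2  74.7  40.2]
270 [-14.5  74.7  48. ]
300 [ 4.  74.8 55.6]
330 [21.9 74.8 63.5]
360 [39.5 74.9 71.3]
368 [44.  74.9 73.6]
378 [63.5 74.7 48. ]
385 [66.2 74.8 53.3]
355 [25.6 51.2 53.2]
362 [25.6 55.9 53.3]
370 [22.  61.9 63.3]
390 [21.9 74.8 63.5]
410 [21.9 87.8 63.5]
416 [32.7 93.4 33.3]
425 [25.3 98.3 53.9]
120 250 [-28.4 -97.5  53.7]
425 250 [-28.8  97.1  54.3]
210 388 [ 68.3 -50.8  54. ]
425 388 [68.  99.2 54.2]
150 388 [ 68.9 -93.2  53.1]
```

The bar is tilted 23° and stays up, and the tray frame fits to about 1 mm. I'll go to the raised end.

Call:
apply_moves --commands '[{"delta_pos": [-3.9,-0.1,0],"dr": [0,0,0],"grip": 5},{"delta_pos": [0,0,5],"dr": [0,0,0],"grip": 5},{"delta_pos": [0,0,5],"dr": [0,0,0],"grip": 5},{"delta_pos": [0,0,2.5],"dr": [0,0,0],"grip": 5},{"delta_pos": [0,0,0.3],"dr": [0,0,0],"grip": 5},{"delta_pos": [0,0,0.2],"dr": [0,0,0],"grip": 5},{"delta_pos": [0,0,0],"dr": [0,0,0],"grip": 5}]'

```text
clock: 8.07
eef_pos: [0.5185, 0.3187, 0.0566]
orientation: [[-0.979, -0.202, 0.003], [-0.202, 0.979, 0.002], [-0.003, 0.001, -1.0]]
force: [0.5, 0.1, -0.7]
finger_gap: 0.05
finger_force: 0.0
```

```bash
python3 - <<'E'
from cell import manip, eyes
import cv2,numpy as np
from h import tray
s=manip.observe();print(tray(s["eef_pos"]).round(1),s["force"].round(1))
p,d=eyes.grab_frame("scene")
cv2.imwrite("pics/s3.png",cv2.resize(p[150:230,280:380,::-1],None,fx=7,fy=7,interpolation=cv2.INTER_CUBIC))
E
```

```text
[35.9 75.5 56.6] [ 0.5  0.1 -0.7]
```

View pics/s3.png

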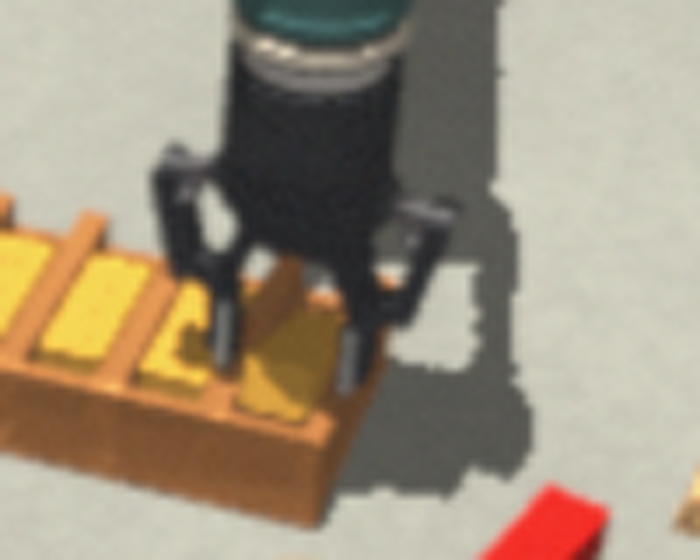

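The fingers straddle the raised end at (225, 360) and (355, 380). I'll lower slightly and grip.

Call:
apply_moves --commands '[{"delta_pos": [0,0,0.2],"dr": [0,0,0],"grip": 5},{"delta_pos": [0,0,0.1],"dr": [0,0,0],"grip": 4},{"delta_pos": [0,0,0],"dr": [0,0,0],"grip": 2.5},{"delta_pos": [0,0,0],"dr": [0,0,0],"grip": 2.5},{"delta_pos": [0,0,0],"dr": [0,0,0],"grip": 2.5},{"delta_pos": [0,0,0],"dr": [0,0,0],"grip": 2.5}]' --squeeze 70

```text
clock: 8.88
eef_pos: [0.5172, 0.3179, 0.0519]
orientation: [[-0.979, -0.202, -0.0], [-0.202, 0.979, 0.0], [0.0, 0.0, -1.0]]
force: [-1.5, -0.4, 3.2]
finger_gap: 0.0304
finger_force: 71.5
```

Call:
apply_moves --commands '[{"delta_pos": [0,0,-1],"dr": [0,0,0],"grip": 2.5},{"delta_pos": [0,0,-1.5],"dr": [0,0,0],"grip": 2.5},{"delta_pos": [0,0,-2],"dr": [0,0,0],"grip": 2.5},{"delta_pos": [0,0,-3],"dr": [0,0,0],"grip": 2.5},{"delta_pos": [0,0,-3],"dr": [0,0,0],"grip": 2.5},{"delta_pos": [0,0,-3],"dr": [0,0,0],"grip": 2.5},{"delta_pos": [0,0,-3],"dr": [0,0,0],"grip": 2.5},{"delta_pos": [0,0,-1.5],"dr": [0,0,0],"grip": 2.5},{"delta_pos": [0,0,0],"dr": [0,0,0],"grip": 2.5}]'

```text
clock: 10.0
eef_pos: [0.5181, 0.3184, 0.234]
orientation: [[-0.979, -0.202, 0.003], [-0.202, 0.979, 0.002], [-0.004, 0.001, -1.0]]
force: [0.1, -0.4, -1.3]
finger_gap: 0.0304
finger_force: 71.2
```

```bash
python3 - <<'E'
from cell import manip, eyes
import cv2,numpy as np
from h import *
s=manip.observe()
p,d=eyes.grab_frame("wrist");c=eyes.calibration("wrist")
np.savez("w2.npz",p=p,d=d,pos=s["eef_pos"],ori=s["orientation"],**c)
w=np.load("w2.npz")
cv2.imwrite("pics/w2.png",cv2.resize(p[:,:,::-1],(800,600)))
print(s["eef_pos"],s["finger_gap"],s["finger_force"],s["force"])
for v in range(200,420,20):
    X=wrist_pt(w,395*.64,v*.64);print(v,(w["ori"].T@(X-w["pos"])*1000).round(1))
E
```

```text
[0.51813365 0.31839274 0.23396553] 0.030373024880920623 71.18549466133118 [ 0.08249332 -0.42726977 -1.31072593]
200 [61.   1.3 10. ]
220 [54.4  1.3  7.5]
240 [48.   1.3  3.8]
260 [41.6  1.3  0.9]
280 [34.9  1.3  0. ]
300 [29.1  1.3 -4.7]
320 [23.1  1.3 -7.9]
340 [16.6  1.3 -9.2]
360 [ 10.7   1.3 -12.1]
380 [  4.6   1.3 -14.3]
400 [ -1.4   1.3 -16.6]
```

View pics/w2.png

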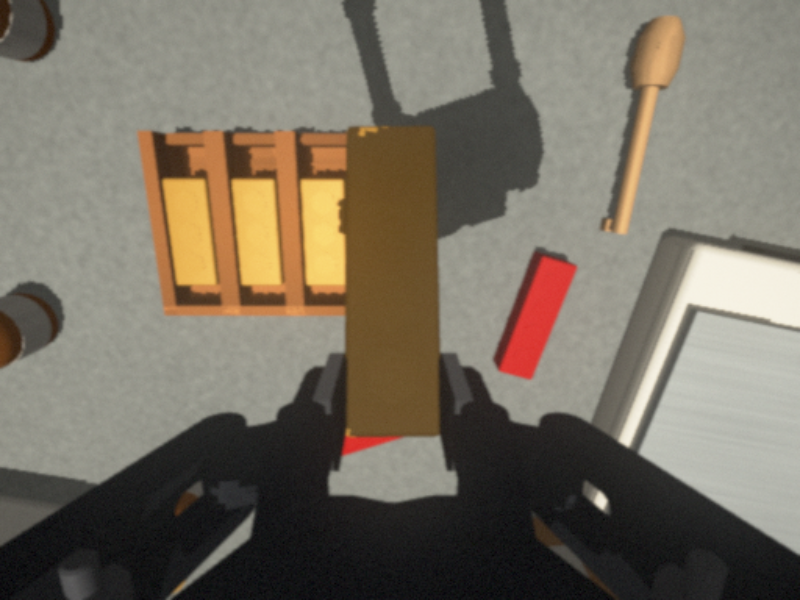

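The bar is held square (345–438, 127–437) with no slip, still 23° to the tool. I'll turn it, then carry it over the drawer.

Call:
apply_moves --commands '[{"delta_pos": [0,0,0],"dr": [0,0,9.7],"grip": 2.5},{"delta_pos": [0,0,0],"dr": [0,0,9.7],"grip": 2.5},{"delta_pos": [0,0,0],"dr": [0,0,9.7],"grip": 2.5},{"delta_pos": [0,0,0],"dr": [0,0,9.7],"grip": 2.5},{"delta_pos": [0,0,0],"dr": [0,0,9.7],"grip": 2.5},{"delta_pos": [0,0,0],"dr": [0,0,9.7],"grip": 2.5},{"delta_pos": [0,0,0],"dr": [0,0,9.7],"grip": 2.5},{"delta_pos": [0,0,0],"dr": [0,0,9.7],"grip": 2.5},{"delta_pos": [0,0,0],"dr": [0,0,9.7],"grip": 2.5},{"delta_pos": [0,0,0],"dr": [0,0,0],"grip": 2.5}]'

```text
clock: 11.3
eef_pos: [0.5163, 0.3173, 0.2297]
orientation: [[-0.25, 0.968, -0.003], [0.968, 0.25, -0.002], [-0.001, -0.003, -1.0]]
force: [-0.6, 0.2, -0.6]
finger_gap: 0.0304
finger_force: 71.2
```

Call:
apply_moves --commands '[{"delta_pos": [-4.75,-1.1,0],"dr": [0,0,0],"grip": 2.5},{"delta_pos": [-4.75,-1.1,0],"dr": [0,0,0],"grip": 2.5},{"delta_pos": [-4.75,-1.1,0],"dr": [0,0,0],"grip": 2.5},{"delta_pos": [-4.75,-1.1,0],"dr": [0,0,0],"grip": 2.5},{"delta_pos": [-4.75,-1.1,0],"dr": [0,0,0],"grip": 2.5},{"delta_pos": [-4.75,-1.1,0],"dr": [0,0,0],"grip": 2.5},{"delta_pos": [-4.75,-1.1,0],"dr": [0,0,0],"grip": 2.5},{"delta_pos": [-4.75,-1.1,0],"dr": [0,0,0],"grip": 2.5},{"delta_pos": [-4.75,-1.1,0],"dr": [0,0,0],"grip": 2.5},{"delta_pos": [-4.75,-1.1,0],"dr": [0,0,0],"grip": 2.5},{"delta_pos": [-4.75,-1.1,0],"dr": [0,0,0],"grip": 2.5},{"delta_pos": [-4.75,-1.1,0],"dr": [0,0,0],"grip": 2.5}]'

```text
clock: 12.8
eef_pos: [0.5301, -0.2684, 0.2307]
orientation: [[-0.251, 0.968, -0.001], [0.968, 0.251, 0.001], [0.001, -0.001, -1.0]]
force: [0.1, 0.2, -1.2]
finger_gap: 0.0303
finger_force: 71.2
```

Call:
apply_moves --commands '[{"delta_pos": [0,0,0],"dr": [0,7.7,0],"grip": 2.5},{"delta_pos": [0,0,0],"dr": [0,7.7,0],"grip": 2.5},{"delta_pos": [0,0,0],"dr": [0,7.7,0],"grip": 2.5},{"delta_pos": [0,0,0],"dr": [0,0,0],"grip": 2.5}]'

```text
clock: 13.3
eef_pos: [0.53, -0.2686, 0.2286]
orientation: [[-0.227, 0.969, -0.1], [0.89, 0.248, 0.382], [0.395, -0.002, -0.919]]
force: [-0.7, 0.8, -0.5]
finger_gap: 0.0304
finger_force: 71.2
```

```bash
python3 - <<'E'
from cell import manip, eyes
import cv2,numpy as np
from h import *
s=manip.observe()
p,d=eyes.grab_frame("wrist");c=eyes.calibration("wrist")
np.savez("w3.npz",p=p,d=d,pos=s["eef_pos"],ori=s["orientation"],**c)
w=np.load("w3.npz")
cv2.imwrite("pics/w3.png",cv2.resize(p[:,:,::-1],(800,600)))
print(s["eef_pos"],s["orientation"].round(3),s["finger_gap"],s["finger_force"])
for v in range(140,440,40): print(v,(wrist_pt(w,395*.64,v*.64)*1000).round(1))
E
```

```text
[ 0.52995805 -0.26858763  0.22862393] [[-0.227  0.969 -0.1  ]
 [ 0.89   0.248  0.382]
 [ 0.395 -0.002 -0.919]] 0.030363956278356814 71.1591911315918
140 [ 510.5 -188.1  243.8]
180 [ 514.1 -202.4  243.8]
220 [ 517.8 -217.   245.8]
260 [ 521.2 -230.1  244.4]
300 [ 524.5 -243.3  244.1]
340 [ 527.8 -256.2  244.5]
380 [ 531.1 -268.9  242.4]
420 [ 534.2 -281.3  243.4]
```

View pics/w3.png

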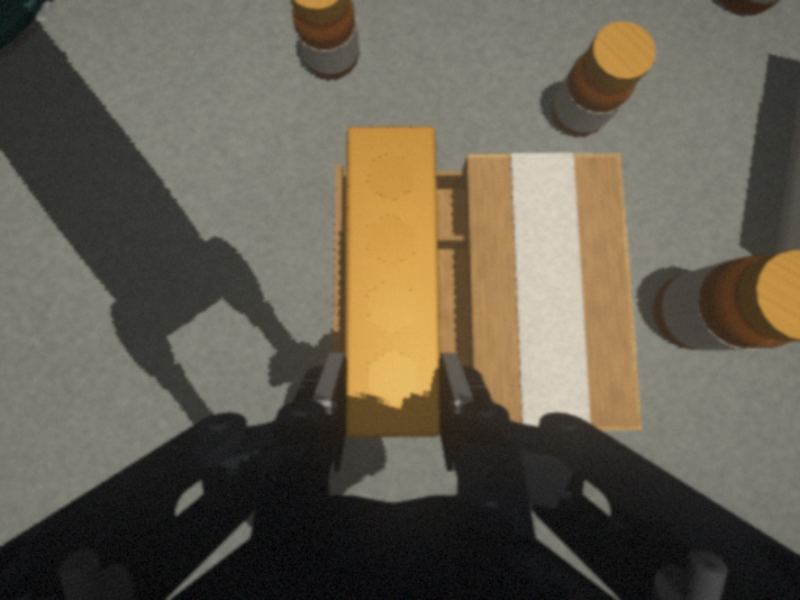

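The bar is level (top at z ≈ 0.244) and parallel to the sleeve. The drawer front shows at u ≈ 337 and the sleeve front edge at u ≈ 470. I'll get their positions in the tool axes.

```bash
python3 - <<'E'
from h import *
w=np.load("w3.npz")
bx=np.array([.9686,.2487]);by=np.array([-.2487,.9686])
T=w["tool_from_camera"]
def pt(u,v,z):
    r=w["ori"]@T[:3,:3]@np.linalg.inv(w["K"])@[u*.64,v*.64,1]; o=w["ori"]@T[:3,3]+w["pos"]
    X=o+r*(z-o[2])/r[2]; r=X[:2]-w["pos"][:2]
    return (np.array([r@bx,r@by])*1000).round(1)
print("rel to TCP, box x,y mm")
for n,u,v,z in(("front outer",335,168,.05),("front outer",334,330,.05),("sleeve front L",468,156,.056),("sleeve front",500,320,.056),("sleeve front R",521,418,.056),("divider top",450,240,.038),("drawer +y wall",450,176,.038)):print(n,pt(u,v,z))
# bar corners at top .244
for u,v in((347,127),(435,127),(347,436),(440,436)):print("bar",pt(u,v,.244))
E
```

```text
rel to TCP, box x,y mm
front outer [-47.2 160.5]
front outer [-45.8  27.8]
sleeve front L [ 60.9 167.7]
sleeve front [82.3 35. ]
sleeve front R [ 95.5 -38.2]
divider top [ 47.5 103. ]
drawer +y wall [ 48.5 158.6]
bar [-15.9  87.6]
bar [15.3 87.6]
bar [-14.5 -18.2]
bar [ 15.4 -18.3]
```

Call:
apply_moves --commands '[{"delta_pos": [-1.28,0.1,2.99],"dr": [0,0,0],"grip": 2.5},{"delta_pos": [-1.28,0.1,2.99],"dr": [0,0,0],"grip": 2.5},{"delta_pos": [-1.28,0.1,2.99],"dr": [0,0,0],"grip": 2.5},{"delta_pos": [-1.28,0.1,2.99],"dr": [0,0,0],"grip": 2.5},{"delta_pos": [-1.28,0,2.99],"dr": [0,0,0],"grip": 2.5},{"delta_pos": [-0.96,0,2.24],"dr": [0,0,0],"grip": 2.5},{"delta_pos": [0,0,0],"dr": [0,0,0],"grip": 2.5}]'

```text
clock: 14.22
eef_pos: [0.5332, -0.2645, 0.0431]
orientation: [[-0.228, 0.968, -0.101], [0.89, 0.25, 0.382], [0.395, -0.002, -0.919]]
force: [0.0, -0.1, -0.2]
finger_gap: 0.0305
finger_force: 71.2
```

Call:
apply_moves --commands '[{"delta_pos": [-0.2,0,0.46],"dr": [0,0,0],"grip": 2.5},{"delta_pos": [-0.12,0,0.28],"dr": [0,0,0],"grip": 2.5},{"delta_pos": [0,0,0],"dr": [0,0,0],"grip": 2.5}]'

```text
clock: 14.6
eef_pos: [0.535, -0.2667, 0.0373]
orientation: [[-0.228, 0.969, -0.096], [0.891, 0.248, 0.379], [0.391, 0.001, -0.92]]
force: [0.3, -0.2, -1.0]
finger_gap: 0.0301
finger_force: 71.2
```

Call:
apply_moves --commands '[{"delta_pos": [-0.24,0,0.55],"dr": [0,0,0],"grip": 2.5},{"delta_pos": [-0.24,0,0.55],"dr": [0,0,0],"grip": 2.5},{"delta_pos": [0,0,0],"dr": [0,0,0],"grip": 2.5}]'

```text
clock: 14.98
eef_pos: [0.5341, -0.266, 0.0238]
orientation: [[-0.228, 0.969, -0.099], [0.891, 0.248, 0.381], [0.394, -0.001, -0.919]]
force: [0.1, 0.3, -0.4]
finger_gap: 0.0303
finger_force: 71.2
```

Call:
apply_moves --commands '[{"delta_pos": [-0.08,0,0.18],"dr": [0,0,0],"grip": 2.5},{"delta_pos": [0,0,0],"dr": [0,0,0],"grip": 2.5}]'

```text
clock: 15.22
eef_pos: [0.5346, -0.2664, 0.0226]
orientation: [[-0.228, 0.969, -0.097], [0.891, 0.248, 0.38], [0.393, -0.0, -0.92]]
force: [0.2, 0.1, -0.6]
finger_gap: 0.0301
finger_force: 71.2
```

Call:
apply_moves --commands '[{"delta_pos": [-0.06,0,0.14],"dr": [0,0,0],"grip": 2.5},{"delta_pos": [0,0,0],"dr": [0,0,0],"grip": 2.5}]'

```text
clock: 15.48
eef_pos: [0.5347, -0.2664, 0.0212]
orientation: [[-0.228, 0.969, -0.097], [0.891, 0.248, 0.38], [0.392, -0.0, -0.92]]
force: [-0.1, 0.2, -0.4]
finger_gap: 0.0301
finger_force: 71.2
```

Call:
apply_moves --commands '[{"delta_pos": [-0.04,0,0.09],"dr": [0,0,0],"grip": 2.5},{"delta_pos": [0,0,0],"dr": [0,0,0],"grip": 2.5}]'

```text
clock: 15.72
eef_pos: [0.5348, -0.2665, 0.0204]
orientation: [[-0.228, 0.969, -0.097], [0.891, 0.248, 0.38], [0.392, 0.0, -0.92]]
force: [0.1, 0.4, -0.1]
finger_gap: 0.0303
finger_force: 71.2
```

Call:
apply_moves --commands '[{"delta_pos": [-0.04,0,0.09],"dr": [0,0,0],"grip": 2.5},{"delta_pos": [0,0,0],"dr": [0,0,0],"grip": 2.5}]'

```text
clock: 15.98
eef_pos: [0.535, -0.2665, 0.0204]
orientation: [[-0.228, 0.969, -0.097], [0.891, 0.248, 0.38], [0.393, 0.001, -0.92]]
force: [-1.1, 0.6, 5.0]
finger_gap: 0.0302
finger_force: 71.9
```

The bar touches the floor with 5 N, so I'll release and back off.

Call:
apply_moves --commands '[{"delta_pos": [0,0,0],"dr": [0,0,0],"grip": 3.4},{"delta_pos": [0,0,0],"dr": [0,0,0],"grip": 4.4},{"delta_pos": [0,0,0],"dr": [0,0,0],"grip": 4.4},{"delta_pos": [0,0,0],"dr": [0,0,0],"grip": 4.4},{"delta_pos": [0,0,0],"dr": [0,0,0],"grip": 4.4},{"delta_pos": [0,0,-1],"dr": [0,0,0],"grip": 4.4},{"delta_pos": [0,0,-3],"dr": [0,0,0],"grip": 4.4},{"delta_pos": [0,0,-5],"dr": [0,0,0],"grip": 4.4},{"delta_pos": [0,0,-5],"dr": [0,0,0],"grip": 2},{"delta_pos": [0,0,-5],"dr": [0,0,0],"grip": 0},{"delta_pos": [0,0,0],"dr": [0,0,0],"grip": 0}]'

```text
clock: 17.35
eef_pos: [0.5559, -0.3423, 0.2004]
orientation: [[-0.23, 0.969, -0.089], [0.894, 0.247, 0.373], [0.384, 0.007, -0.923]]
force: [0.2, -0.5, 0.5]
finger_gap: -0.0001
finger_force: 0.0
```

```bash
python3 - <<'E'
from cell import manip, eyes
import cv2,numpy as np
from h import *
s=manip.observe()
p,d=eyes.grab_frame("wrist");c=eyes.calibration("wrist")
np.savez("w4.npz",p=p,d=d,pos=s["eef_pos"],ori=s["orientation"],**c)
w=np.load("w4.npz")
cv2.imwrite("pics/w4.png",cv2.resize(p[:,:,::-1],(800,600)))
print(s["eef_pos"],s["orientation"].round(3),s["finger_gap"],s["finger_force"])
T=w["tool_from_camera"]
v,u=np.mgrid[0:384:2,0:512:2]; Z=w["d"][::2,::2]
P=np.stack([u*Z,v*Z,Z],-1)@np.linalg.inv(w["K"]).T
P=(P@T[:3,:3].T+T[:3,3])@w["ori"].T+w["pos"]
hsv=cv2.cvtColor(p[::2,::2],cv2.COLOR_RGB2HSV)
r=P[...,:2]-[.5515,-.1992]
bx=r@[.9686,.2487];by=r@[-.2487,.9686]
m=(P[...,2]>.029)&(P[...,2]<.04)&(bx>-.075)&(bx<0.0)&(by>-.09)&(by<.034)
Q=np.stack([bx[m],by[m],P[...,2][m]],-1)*1000
print(len(Q),np.percentile(Q,[1,50,99],axis=0).round(1)); print(np.linalg.lstsq(np.c_[Q[:,:2],np.ones(len(Q))],Q[:,2],rcond=None)[0])
E
```

```text
[ 0.5559162  -0.34225782  0.20037623] [[-0.23   0.969 -0.089]
 [ 0.894  0.247  0.373]
 [ 0.384  0.007 -0.923]] -5.5847844171095585e-05 0.0
593 [[-48.3 -80.   32.9]
 [-33.6 -29.2  35.3]
 [-16.8  26.6  37. ]]
[1.11570925e-02 2.84498555e-03 3.57440173e+01]
```

View pics/w4.png

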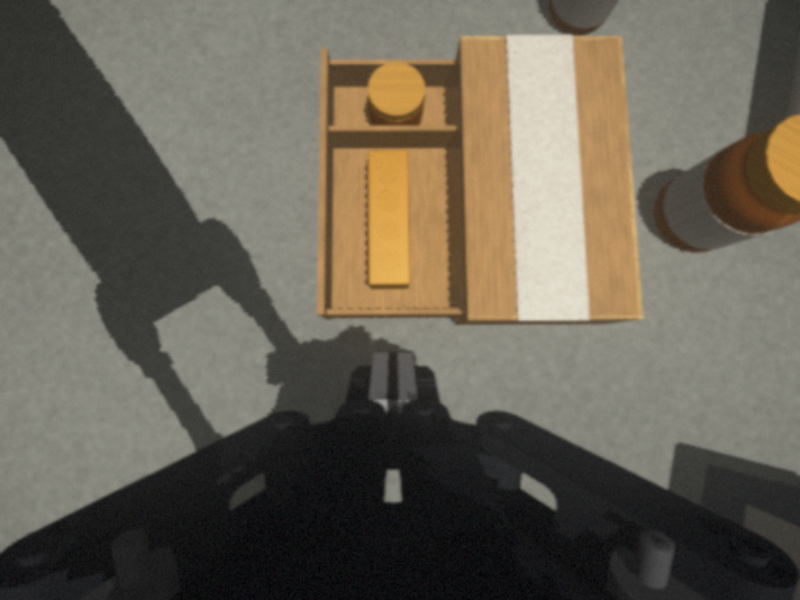

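The bar lies flat (368–410, 150–287) in the compartment, clear of the sleeve. Next I'll straighten the tool, turn it and go in front of the drawer.

Call:
apply_moves --commands '[{"delta_pos": [0,0,0],"dr": [0,-7.7,0],"grip": 0},{"delta_pos": [0,0,0],"dr": [0,-7.7,0],"grip": 0},{"delta_pos": [0,0,0],"dr": [0,-7.7,0],"grip": 0},{"delta_pos": [0,0,0],"dr": [0,0,10],"grip": 0},{"delta_pos": [0,0,0],"dr": [0,0,10],"grip": 0},{"delta_pos": [0,0,0],"dr": [0,0,10],"grip": 0},{"delta_pos": [0,0,0],"dr": [0,0,10],"grip": 0},{"delta_pos": [0,0,0],"dr": [0,0,10],"grip": 0},{"delta_pos": [0,0,0],"dr": [0,0,10],"grip": 0},{"delta_pos": [0,0,0],"dr": [0,0,10],"grip": 0},{"delta_pos": [0,0,0],"dr": [0,0,10],"grip": 0},{"delta_pos": [0,0,0],"dr": [0,0,10],"grip": 0}]'

```text
clock: 18.9
eef_pos: [0.552, -0.3376, 0.192]
orientation: [[0.97, 0.243, -0.003], [0.243, -0.97, 0.002], [-0.002, -0.003, -1.0]]
force: [0.4, 0.5, -1.0]
finger_gap: -0.0
finger_force: 0.0
```

Call:
apply_moves --commands '[{"delta_pos": [0,0,0],"dr": [0,0,0],"grip": 0}]'

```text
clock: 19.02
eef_pos: [0.5522, -0.3378, 0.1924]
orientation: [[0.968, 0.25, -0.002], [0.25, -0.968, 0.002], [-0.002, -0.002, -1.0]]
force: [0.0, -0.9, 0.3]
finger_gap: 0.0
finger_force: 0.0
```

Call:
apply_moves --commands '[{"delta_pos": [-3,-4.5,0],"dr": [0,0,0],"grip": 0},{"delta_pos": [-3,-4.5,0],"dr": [0,0,0],"grip": 0},{"delta_pos": [-3,-4.5,0],"dr": [0,0,0],"grip": 0},{"delta_pos": [0,0,0],"dr": [0,0,0],"grip": 0},{"delta_pos": [0,0,4.1],"dr": [0,0,0],"grip": 0},{"delta_pos": [0,0,4.1],"dr": [0,0,0],"grip": 0},{"delta_pos": [0,0,4.1],"dr": [0,0,0],"grip": 0},{"delta_pos": [0,0,4.1],"dr": [0,0,0],"grip": 0},{"delta_pos": [0,0,0],"dr": [0,0,0],"grip": 0}]'

```text
clock: 20.15
eef_pos: [0.4298, -0.2287, 0.0266]
orientation: [[0.968, 0.25, -0.007], [0.25, -0.968, 0.004], [-0.006, -0.006, -1.0]]
force: [-0.9, 0.9, 0.8]
finger_gap: -0.0
finger_force: 0.0
```

Call:
apply_moves --commands '[{"delta_pos": [1,0,0],"dr": [0,0,0],"grip": 0},{"delta_pos": [1,0,0],"dr": [0,0,0],"grip": 0},{"delta_pos": [0.6,0,0],"dr": [0,0,0],"grip": 0},{"delta_pos": [0.6,0,0],"dr": [0,0,0],"grip": 0},{"delta_pos": [0.8,0,0],"dr": [0,0,0],"grip": 0},{"delta_pos": [0.8,0,0],"dr": [0,0,0],"grip": 0},{"delta_pos": [0.8,0,0],"dr": [0,0,0],"grip": 0},{"delta_pos": [0.8,0,0],"dr": [0,0,0],"grip": 0},{"delta_pos": [0.8,0,0],"dr": [0,0,0],"grip": 0},{"delta_pos": [0.8,0,0],"dr": [0,0,0],"grip": 0},{"delta_pos": [0.8,0,0],"dr": [0,0,0],"grip": 0},{"delta_pos": [0.8,0,0],"dr": [0,0,0],"grip": 0}]'

```text
clock: 21.65
eef_pos: [0.5258, -0.2061, 0.0298]
orientation: [[0.969, 0.248, -0.0], [0.248, -0.969, 0.0], [-0.0, -0.0, -1.0]]
force: [-0.8, 0.6, -0.1]
finger_gap: -0.0001
finger_force: 0.9
```

Call:
apply_moves --commands '[{"delta_pos": [0.8,0,0],"dr": [0,0,0],"grip": 0},{"delta_pos": [0.6,0,0],"dr": [0,0,0],"grip": 0},{"delta_pos": [0.6,0,0],"dr": [0,0,0],"grip": 0},{"delta_pos": [0.4,0,0],"dr": [0,0,0],"grip": 0},{"delta_pos": [0.3,0,0],"dr": [0,0,0],"grip": 0},{"delta_pos": [0.3,0,0],"dr": [0,0,0],"grip": 0}]'

```text
clock: 22.4
eef_pos: [0.5546, -0.1989, 0.03]
orientation: [[0.969, 0.248, -0.0], [0.248, -0.969, 0.0], [-0.0, -0.0, -1.0]]
force: [-1.0, -0.2, 0.9]
finger_gap: -0.0003
finger_force: 0.8
```

Call:
apply_moves --commands '[{"delta_pos": [0.2,0,0],"dr": [0,0,0],"grip": 0},{"delta_pos": [0.2,0,0],"dr": [0,0,0],"grip": 0}]'

```text
clock: 22.65
eef_pos: [0.5585, -0.198, 0.03]
orientation: [[0.969, 0.248, -0.0], [0.248, -0.969, -0.0], [-0.0, 0.0, -1.0]]
force: [-2.1, 0.4, -0.7]
finger_gap: 0.0003
finger_force: 0.8
```

Call:
apply_moves --commands '[{"delta_pos": [0.2,0,0],"dr": [0,0,0],"grip": 0},{"delta_pos": [0,0,0],"dr": [0,0,0],"grip": 0}]'

```text
clock: 22.9
eef_pos: [0.5608, -0.1976, 0.0301]
orientation: [[0.969, 0.248, 0.001], [0.248, -0.969, -0.0], [0.001, 0.0, -1.0]]
force: [-1.0, 1.0, -0.3]
finger_gap: -0.0004
finger_force: 0.4
```

Call:
apply_moves --commands '[{"delta_pos": [0.2,0,0],"dr": [0,0,0],"grip": 0},{"delta_pos": [0,0,0],"dr": [0,0,0],"grip": 0}]'

```text
clock: 23.15
eef_pos: [0.5625, -0.1971, 0.0301]
orientation: [[0.969, 0.248, 0.0], [0.248, -0.969, -0.0], [0.0, 0.0, -1.0]]
force: [-2.9, -0.0, 0.9]
finger_gap: 0.0001
finger_force: 0.9
```

Call:
apply_moves --commands '[{"delta_pos": [0.2,0,0],"dr": [0,0,0],"grip": 0},{"delta_pos": [0,0,0],"dr": [0,0,0],"grip": 0}]'

```text
clock: 23.4
eef_pos: [0.5625, -0.1971, 0.0301]
orientation: [[0.969, 0.248, -0.004], [0.248, -0.969, -0.001], [-0.004, -0.0, -1.0]]
force: [-8.6, -2.2, 5.4]
finger_gap: 0.0
finger_force: 4.2
```

The force rose to 9 N with no further travel, so the drawer is on its stop. I'll back off and check.

Call:
apply_moves --commands '[{"delta_pos": [-1,0,0],"dr": [0,0,0],"grip": 0},{"delta_pos": [-4,0,0],"dr": [0,0,0],"grip": 0},{"delta_pos": [-5,0,-3],"dr": [0,0,0],"grip": 0},{"delta_pos": [-3,0,-5],"dr": [0,0,0],"grip": 0},{"delta_pos": [0,0,-5],"dr": [0,0,0],"grip": 0},{"delta_pos": [0,0,-4],"dr": [0,0,0],"grip": 0},{"delta_pos": [0,0,0],"dr": [0,0,0],"grip": 0}]'

```text
clock: 24.28
eef_pos: [0.4414, -0.2305, 0.2051]
orientation: [[0.969, 0.248, 0.01], [0.248, -0.969, -0.005], [0.008, 0.007, -1.0]]
force: [0.2, -0.2, -0.6]
finger_gap: -0.0001
finger_force: 0.0
```

```bash
python3 - <<'E'
from cell import manip, eyes
import cv2,numpy as np
s=manip.observe()
p,d=eyes.grab_frame("wrist");c=eyes.calibration("wrist");T=c["tool_from_camera"]
v,u=np.mgrid[0:384,0:512]
P=np.stack([u*d,v*d,d],-1)@np.linalg.inv(c["K"]).T
P=(P@T[:3,:3].T+T[:3,3])@s["orientation"].T+s["eef_pos"]
r=P[...,:2]-[.5515,-.1992]
bx=r@[.9686,.2487]*1000;by=r@[-.2487,.9686]*1000;z=P[...,2]*1000
for a in(-80,-40,40,80):
    b=abs(by-a)<6
    print(a,"sleeve front x",np.percentile(bx[b&(z>53)&(z<62)],2).round(1),"lower panel min x",np.percentile(bx[b&(z>20)&(z<50)&(bx>-60)],5).round(1) if (b&(z>20)&(z<50)&(bx>-60)).any() else None)
E
```

```text
-80 sleeve front x 22.8 lower panel min x 22.2
-40 sleeve front x 22.3 lower panel min x 22.0
40 sleeve front x 22.2 lower panel min x 21.7
80 sleeve front x 22.2 lower panel min x 21.5
```

The drawer panel is flush with the sleeve to within 1 mm, so I'll hand in.

```bash
python3 -c "
from cell import manip
print(manip.job_done())"
```

```text
the job is handed in; nothing more can be done
None
```

The long bar was rocked up, plucked out and laid flat in the drawer's empty compartment, the drawer was pushed home to within 1 mm of flush by the wrist camera, and the job was handed in; no verdict came back.

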